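# Shut the tub through the guard window

### The job

One of the two guarded lid closers on the cheese counter still has its lever up and its tub gaping. Reach down through the window of its guard, press the lever's paddle fully down with the fingertips so that the lid is shut, and come out again, without touching either guard. Do not press on the lid or its arm, do not touch the closer that is already shut, and leave the jar, cheese, spare tub and spatula where they are.

Things in the scene. Friction and masses are not known exactly. Their poses are not given: they have to be found in the camera images.
- paddle_1 (a point): centre of the top face of the black paddle at the end of lever 1. The paddle is 44 mm along x by 50 mm along y and 8 mm thick; x and y are the closer's. The top face is about 138 mm above the counter with the lever fully up (12 mm below the top face of the guard frame) and about 114 mm with it fully down (36 mm below)
- window_1 (a point): centre of the window opening of lid closer 1's guard, at the frame's top face, 150 mm above the counter. The opening is 80 mm along x by 90 mm along y, sharp-cornered, in a level aluminium frame 7 mm thick with 16 mm wide bars (outside 112 x 122 mm), z up
- lever_1 (a joint): lever 1's angle: 0 = fully up (lid gaping), 0.13 rad = fully down on its stop (lid shut). The hinge lies 185 mm beyond the paddle, on the side away from the robot. It moves stiffly, about 4 to 5 N at the paddle, more when moved fast, and stays where it is left; beyond its stop it does not yield
- closer_1: lid closer 1: grey base plate 290 x 150 x 12 mm, fixed to the counter, with a white tub 112 x 88 x 66 mm standing in it. Origin at the plate's underside on the middle line (plate from x = -160 to +130 mm), x away from the robot along the lever, z up. Hinge cheeks at x = 100 mm, 108 mm high. The paddle's end and the guard are at x = -85 mm, towards the robot. Closers 1 and 2 are alike and either may be on the left
- guard_1: fixed guard of closer 1: level window frame, 150 mm high over the counter, on four posts, with fence rods between the posts on the near side and both flanks, open towards the tub. It stands over the paddle, its window's centre off the paddle's by up to 13 mm along x and 8 mm along y. Origin on the base plate (12 mm above the counter) below the window's centre; axes as the closer's
- lid_1: white lid of tub 1 (120 x 96 mm) with its round presser foot and the steel arm above; it turns with lever 1. Origin on the hinge axis, 88 mm above the counter; highest point about 125 mm above the counter
- paddle_2 (a point): centre of the top face of the black paddle at the end of lever 2. The paddle is 44 mm along x by 50 mm along y and 8 mm thick; x and y are the closer's. The top face is about 138 mm above the counter with the lever fully up (12 mm below the top face of the guard frame) and about 114 mm with it fully down (36 mm below)
- window_2 (a point): centre of the window opening of lid closer 2's guard, at the frame's top face, 150 mm above the counter. The opening is 80 mm along x by 90 mm along y, sharp-cornered, in a level aluminium frame 7 mm thick with 16 mm wide bars (outside 112 x 122 mm), z up
- lever_2 (a joint): lever 2's angle: 0 = fully up (lid gaping), 0.13 rad = fully down on its stop (lid shut). The hinge lies 185 mm beyond the paddle, on the side away from the robot. It moves stiffly, about 4 to 5 N at the paddle, more when moved fast, and stays where it is left; beyond its stop it does not yield
- closer_2: lid closer 2: grey base plate 290 x 150 x 12 mm, fixed to the counter, with a white tub 112 x 88 x 66 mm standing in it. Origin at the plate's underside on the middle line (plate from x = -160 to +130 mm), x away from the robot along the lever, z up. Hinge cheeks at x = 100 mm, 108 mm high. The paddle's end and the guard are at x = -85 mm, towards the robot. Closers 1 and 2 are alike and either may be on the left
- guard_2: fixed guard of closer 2: level window frame, 150 mm high over the counter, on four posts, with fence rods between the posts on the near side and both flanks, open towards the tub. It stands over the paddle, its window's centre off the paddle's by up to 13 mm along x and 8 mm along y. Origin on the base plate (12 mm above the counter) below the window's centre; axes as the closer's
- lid_2: white lid of tub 2 (120 x 96 mm) with its round presser foot and the steel arm above; it turns with lever 2. Origin on the hinge axis, 88 mm above the counter; highest point about 125 mm above the counter
- jar: loose amber glass jar, 60 mm wide, 85 mm tall; origin under its centre
- cheese: loose small yellow cheese, 90 mm wide, 50 mm tall; origin under its centre
- spare_tub: loose empty white tub without lid, 112 x 88 x 66 mm; origin under its centre
- spatula: loose wooden-handled spatula lying flat on the counter, under 320 mm long; origin under its middle

How it is judged:
By the outcome, as a careful person would: the job done as asked, in the order asked, and still so for the second after the job is handed in, with the robot touching nothing.
It also fails if it takes over 29 s, if anything falls off the work surface, if the arm or the gripper's body presses on something with over 40 N, if the wrist force passes 120 N, or if a joint passes its speed limit or range.

### The arm

A 6-joint arm with a two-finger parallel gripper is mounted at the origin on the work surface. World frame = base frame: x ahead of the robot, y to its left, z up, the work surface at z = 0. Lengths are in m, angles in degrees, forces in N, time in s.
With the tool pointing down it reaches from about 0.35 to 0.875 m from the base axis. Payload 4.2 kg.
Tool frame: the origin (TCP) lies on the front face of the gripper's body, between the roots of the fingers; the fingertips stand 70 mm ahead of it and the grasp point (between the pads) lies 51 mm ahead of it (r.nose_length is the distance from the TCP to the fingertips, in m); z points along the fingers, y is the direction in which the jaws open and shut (so a half turn about z gives the same grasp; the last joint's range is limited). The gripper opens to 87 mm and grips with 3 to 60 N. Pads are 19 mm wide; open, the fingers measure 117 mm over their backs; the gripper's body (75 mm by 190 mm) begins 51 mm behind the grasp point.
Start: joints at [-53.308, 22.042, 0.453, 0, -68.411, -14.817], TCP at [0.233, -0.58, 0.292] pointing down, gripper open.
Joint ranges: [-179.83, 179.83], [-69.29, 118.12], [-61.27, 80.66], [-181.25, 117.63], [-171.15, -9.14], [-177.46, 177.46]. Speed limits (degrees/s): [159.86, 159.86, 180, 180, 180, 180].

### API

Orientations are given as a 3x3 rotation matrix whose columns are the frame's x, y, z axes.
In Python, from station import telemetry, capture, order, r gives the robot as it stands.
- The arm moves only by the tool drive_tool, never from a script. Its argument "series" is a list of rows, each a list of 4 numbers: the shift along the tool's x, y, z as a fraction of full scale, then the turn about the tool's z as a fraction of full scale. In form: [[dx, dy, dz, turn], ...]. A call has 1 to 10 rows; each row is the pose to reach, as a shift and turn from the pose commanded when the call began, along the tool's axes at that moment; what a row does not reach only later rows make up. Full scale, the value 1, is 0.12 m for a shift and 2 rad for a turn. A row lasts 1/8 s, in which the tool goes at most 62.5 mm and 10.7 degrees, less where a joint would pass 70% of its speed; a pose out of reach is approached as far as the arm can. A call with a number of a shift or a turn outside -1 to 1 is refused whole. A call with a gripper value outside its range is refused whole. "fingers" is the finger opening in mm, from 0 to 87, set as the call begins (left out, the last holds). The fingers move at their own pace and stop on an object; the grip force is fixed at half the most. Time passes only in rows, so rows that repeat a pose let the fingers close. It gives the time, the measured TCP pose, the force and the opening at its end, in the units of the state.
- telemetry.sense(): the state, without advancing time (a new reading comes with each control period).
- capture(name): name is "scene" or "top" or "wrist"; returns a dict with "color" (420x560x3 uint8, blue, green, red), "fx", "fy", "cx", "cy" (pixels), "k1" (the pictures are not rectified: a ray, as slopes to the right and down, at radius r is drawn at 1 + k1 r^2 times it, then the intrinsics apply), "eye" and "attitude" of the camera in the world; the wrist camera has in their place "mount" (4x4, takes a point from camera to tool coordinates, whose origin is the TCP and whose axes are the flange's). Camera axes: x right, y up, looking along -z (the intrinsics and any distortion apply to the point x, -y, -z); pixel columns grow to the right and rows downward; lengths in m; the calibration is good to about 2 mm. A picture is of the moment at which its call begins: read the wrist's pose just before it. There is no depth.
- order.finish_job(): hands the job in, once; it reports no verdict.
The state is a dict: "time_s": time; "joints": joint angles; "joint_velocities": joint speeds; "effort": joint torques, N m; "tcp_pos": TCP position; "ee_rot": TCP orientation; "wrist_force": force on the tool from outside, world axes, zero at the start; "moment": the same for the moment, N m; "gripper_width": opening from 0.0 (shut) to 1.0 (fully open).
Only numpy, scipy, OpenCV 4.12 (cv2) and the standard library are available. Lean on these libraries where they do the work, as an engineer would, in place of code of your own. Each camera call takes 0.05 s, during which the arm holds its last target. There are 200 camera calls.

## Working session

There is one attempt and no reset: what is moved stays moved. The work goes in short steps, Python scripts to look and compute and a tool call to move; the robot and the scene stay as the last step left them, time stands still between calls to the robot, and variables do not carry over. Pictures are saved under pics/ and viewed, about 8 in all and at most 12, crops included, and the job is handed in when it is done.

Besides the shell and the picture viewer there is one more tool, called by a JSON object that holds its "op" and its "data", one argument or row to a line. drive_tool: Moves the arm, as the interface text tells. Shift numbers are shares of 0.12 m and turn numbers shares of 2 rad, none past 1 either way. Its arguments: {"type":"object","properties":{"series":{"type":"array","items":{"type":"array","items":{"type":"number","minimum":-1,"maximum":1}}},"fingers":{"type":"number"}},"required":["series"]}

```bash
mkdir -p pics; ls; python3 - <<'E'
from station import telemetry,capture,r
import cv2,numpy as np
s=telemetry.sense();print({k:np.round(v,4).tolist() for k,v in s.items()}, r.nose_length)
for n in("scene","top"):
    c=capture(n);cv2.imwrite(f"pics/{n}0.png",c["color"]);print(n,{k:np.round(v,4).tolist() for k,v in c.items() if k!="color"})
c=capture("wrist");cv2.imwrite("pics/wrist0.png",c["color"]);print({k:np.round(v,4).tolist() for k,v in c.items() if k!="color"})
E
```

```text
pics
{'time_s': 0.0, 'joints': [-53.3075, 22.0898, 0.3809, -0.0281, -68.4103, -14.8157], 'joint_velocities': [-0.0364, 0.0512, 0.0337, -0.0491, -0.0256, -0.0247], 'effort': [-0.0003, -39.0665, 18.7402, 4.22, 0.0109, -0.0002], 'tcp_pos': [0.2327, -0.5796, 0.2912], 'ee_rot': [[-0.9281, -0.3724, -0.0009], [-0.3724, 0.9281, 0.0019], [0.0001, 0.0021, -1.0]], 'wrist_force': [0.2008, -0.3355, 0.7958], 'moment': [-0.0027, -0.0302, 0.0234], 'gripper_width': 1.0011} 0.0697
scene {'fx': 457.6846, 'fy': 457.6846, 'cx': 279.6993, 'cy': 211.2828, 'k1': -0.1561, 'eye': [1.3194, 0.805, 1.0642], 'attitude': [[-0.7372, -0.4346, 0.5174], [0.6756, -0.4861, 0.5542], [0.0106, 0.7581, 0.652]]}
top {'fx': 456.8155, 'fy': 456.8155, 'cx': 278.9029, 'cy': 213.1683, 'k1': 0.0095, 'eye': [0.3766, -0.0079, 1.4574], 'attitude': [[-0.0062, 0.9922, -0.1248], [-0.9997, -0.0089, -0.0214], [-0.0223, 0.1246, 0.992]]}
{'fx': 289.1035, 'fy': 289.1035, 'cx': 283.0577, 'cy': 211.2386, 'k1': -0.0552, 'mount': [[-0.0004, 0.9585, 0.2851, 0.0778], [1.0, 0.0005, -0.0003, -0.002], [-0.0004, 0.2851, -0.9585, -0.0914], [0.0, 0.0, 0.0, 1.0]]}
```

View pics/top0.png

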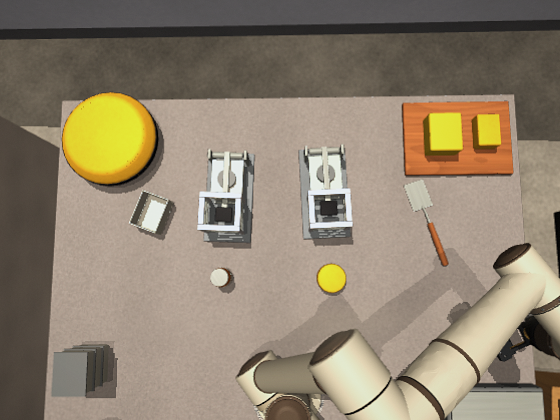

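View pics/scene0.png

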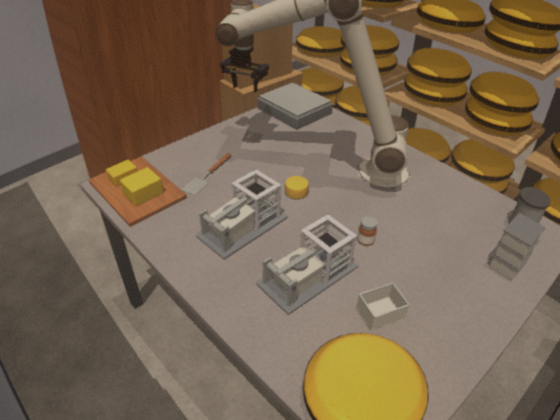

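The top view shows the closers at about (225,200) on the left and (326,195) on the right. The jar is at (220,278), the cheese at (331,278) and the spatula at (430,225). I'll enlarge all four closer views in one picture.

```bash
python3 - <<'E'
import cv2,numpy as np
t=cv2.imread("pics/top0.png");s=cv2.imread("pics/scene0.png")
f=lambda im,x,y,w,h,k:cv2.resize(im[y:y+h,x:x+w],None,fx=k,fy=k,interpolation=cv2.INTER_CUBIC)
a=np.hstack([f(t,190,140,80,60*2-10,5)[:300*2],]) 
row1=np.hstack([f(t,190,180,80,60,5),f(t,290,180,80,60,5)])
row2=np.hstack([f(s,255,212,110,82,400/110)[:298],f(s,190,165,110,82,400/110)[:298]])
cv2.imwrite("pics/c1.png",np.vstack([row1,row2]))
E
```

```text
(no output)
```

View pics/c1.png

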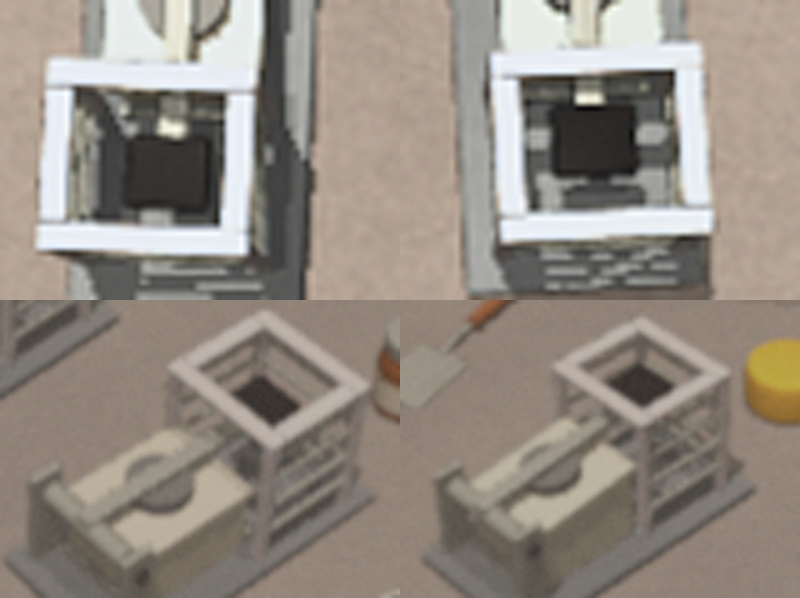

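```bash
cat >h.py <<'E'
import numpy as np, cv2
from scipy.optimize import least_squares
T=dict(fx=456.8155,cx=278.9029,cy=213.1683,k1=.0095,eye=[.3766,-.0079,1.4574],attitude=[[-.0062,.9922,-.1248],[-.9997,-.0089,-.0214],[-.0223,.1246,.992]])
S=dict(fx=457.6846,cx=279.6993,cy=211.2828,k1=-.1561,eye=[1.3194,.805,1.0642],attitude=[[-.7372,-.4346,.5174],[.6756,-.4861,.5542],[.0106,.7581,.652]])
W=dict(fx=289.1035,cx=283.0577,cy=211.2386,k1=-.0552)
M=np.array([[-.0004,.9585,.2851,.0778],[1,.0005,-.0003,-.002],[-.0004,.2851,-.9585,-.0914],[0,0,0,1]])
def wcam(p,R):
    R=np.array(R); return dict(W,eye=np.array(p)+R@M[:3,3],attitude=R@M[:3,:3])
def ray(c,uv):
    K=np.array([[c['fx'],0,c['cx']],[0,c['fx'],c['cy']],[0,0,1]])
    x,y=cv2.undistortPoints(np.array([[uv]],float),K,np.array([c['k1'],0,0,0]))[0,0]
    d=np.array(c['attitude'])@[x,-y,-1]; return np.array(c['eye']),d/np.linalg.norm(d)
def proj(c,P):
    q=np.array(c['attitude']).T@(np.array(P)-c['eye']); x,y=q[0]/-q[2],-q[1]/-q[2]; k=1+c['k1']*(x*x+y*y)
    return np.array([c['fx']*x*k+c['cx'],c['fx']*y*k+c['cy']])
def tri(*obs):
    A=0;b=0
    for c,uv in obs:
        o,d=ray(c,uv);Q=np.eye(3)-np.outer(d,d);A=A+Q;b=b+Q@o
    X=np.linalg.solve(A,b); return X,[np.round(proj(c,X)-uv,1).tolist() for c,uv in obs]
def onz(c,uv,z):
    o,d=ray(c,uv); return o+d*(z-o[2])/d[2]
E
python3 - <<'E'
from h import *
t=lambda x,y:(x/5+(190-.4 if x<400 else 290-80-.4),y/5+180-.4)
k=400/110
s=lambda x,y:(x/k+255-.36,(y-300)/k+212-.36) if x<400 else ((x-400)/k+190-.36,(y-300)/k+165-.36)
for n,tp,sp,tw,sw in (("L",(167,173),(266,403),[(48,58),(258,65),(248,255),(37,248)],[(370,383),(275,447),(168,367),(265,312)][1:2]*0+[(275,447),(168,367),(265,312),(370,383)]),
                ("R",(594,141),(641,385),[(490,52),(700,43),(714,232),(503,243)],[(641,424),(554,366),(641,318),(730,372)])):
    print(n,"paddle",tri((T,t(*tp)),(S,s(*sp))), "@.138",onz(T,t(*tp),.138),"@.114",onz(T,t(*tp),.114))
    # order top: far-left, far-right, near-right, near-left ; scene: try all rolls
    for roll in range(4):
        o=[tri((T,t(*a)),(S,s(*b))) for a,b in zip(tw,sw[roll:]+sw[:roll])]
        if max(np.abs(x[1]).max() for x in o)<6:
            C=np.array([x[0] for x in o]);print(roll,np.round(C,4).tolist(),C.mean(0).round(4),[x[1] for x in o])
    C=np.array([onz(T,t(*a),.15) for a in tw]);d=(C[0]+C[1]-C[2]-C[3]);print("win@.15",C.mean(0).round(4),"yaw",np.degrees(np.arctan2(d[1],d[0])),[np.linalg.norm(C[i]-C[i-1]).round(4) for i in range(4)])
E
```

```text
L paddle (array([0.54449307, 0.18756759, 0.11094439]), [[0.0, -0.0], [0.1, 0.0]]) @.138 [0.54102366 0.1837544  0.138     ] @.114 [0.54401454 0.18724061 0.114     ]
0 [[0.6076, 0.2516, 0.1515], [0.6028, 0.1297, 0.1476], [0.4924, 0.1348, 0.1455], [0.4975, 0.2552, 0.1514]] [0.5501 0.1928 0.149 ] [[[0.1, -0.1], [0.2, 0.0]], [[0.0, -0.0], [0.1, 0.0]], [[0.2, -0.2], [0.3, 0.0]], [[0.4, -0.4], [0.6, 0.0]]]
win@.15 [0.5495 0.1933 0.15  ] yaw -2.5642692836619196 [np.float64(0.1111), np.float64(0.1227), np.float64(0.1109), np.float64(0.122)]
R paddle (array([ 0.55866653, -0.12495131,  0.13317969]), [[0.3, -0.3], [0.5, 0.1]]) @.138 [ 0.55702889 -0.12351899  0.138     ] @.114 [ 0.56031091 -0.12562211  0.114     ]
0 [[0.609, -0.0645, 0.1513], [0.6125, -0.1852, 0.1484], [0.5031, -0.1911, 0.1466], [0.4982, -0.0706, 0.1483]] [ 0.5557 -0.1278  0.1486] [[[0.4, -0.4], [0.6, 0.1]], [[0.0, -0.1], [0.1, 0.0]], [[0.2, -0.2], [0.3, 0.1]], [[0.4, -0.4], [0.6, 0.1]]]
win@.15 [ 0.5548 -0.1268  0.15  ] yaw 2.873493114800692 [np.float64(0.1114), np.float64(0.1215), np.float64(0.11), np.float64(0.1209)]
```

The left paddle triangulates to z ≈ 0.111 m (shut). The right one comes to z ≈ 0.133 m (up), at about (0.557, −0.1235), with its window at (0.555, −0.127) and yaw about +2.9°. I'll move above the right one, with the fingers closing on the way.

{"op": "drive_tool", "data": {
  "series": [
    [-0.25,0.16,0,0],
    [-0.5,0.32,0,0],
    [-0.75,0.48,0,0],
    [-1,0.64,0,0]
  ],
  "fingers": 0
}}

```text
time_s: 0.65
tcp_pos: [0.3161, -0.4629, 0.2919]
ee_rot: [[-0.928, -0.372, -0.0], [-0.372, 0.928, 0.001], [0.0, 0.001, -1.0]]
wrist_force: [0.5, -0.0, -0.1]
gripper_width: 0.632
```

{"op": "drive_tool", "data": {
  "series": [
    [-0.25,0.16,0,0],
    [-0.5,0.32,0,0],
    [-0.75,0.48,0,0],
    [-1,0.64,0,0]
  ]
}}

```text
time_s: 1.15
tcp_pos: [0.3988, -0.3469, 0.292]
ee_rot: [[-0.928, -0.373, -0.0], [-0.373, 0.928, 0.0], [0.0, 0.0, -1.0]]
wrist_force: [-0.0, 0.4, 0.0]
gripper_width: 0.169
```

{"op": "drive_tool", "data": {
  "series": [
    [-0.25,0.16,0,0],
    [-0.5,0.32,0,0],
    [-0.75,0.48,0,0],
    [-1,0.64,0,0],
    [-1,0.64,0,0],
    [-1,0.64,0,0]
  ]
}}

```text
time_s: 1.9
tcp_pos: [0.4808, -0.2321, 0.292]
ee_rot: [[-0.928, -0.373, -0.001], [-0.373, 0.928, 0.0], [0.001, 0.0, -1.0]]
wrist_force: [0.4, -0.2, -0.4]
gripper_width: 0.006
```

{"op": "drive_tool", "data": {
  "series": [
    [-0.23,0.15,0,0.05],
    [-0.46,0.3,0,0.1],
    [-0.69,0.45,0,0.14],
    [-0.92,0.6,0,0.165],
    [-0.92,0.6,0,0.165],
    [-0.92,0.6,0,0.165]
  ]
}}

```text
time_s: 2.65
tcp_pos: [0.5561, -0.125, 0.2921]
ee_rot: [[-0.999, -0.051, -0.001], [-0.051, 0.999, -0.0], [0.001, -0.0, -1.0]]
wrist_force: [-0.2, -0.7, -0.7]
gripper_width: 0.004
```

```bash
python3 - <<'E'
from station import telemetry,capture
import cv2,numpy as np
s=telemetry.sense();print(s['tcp_pos'],s['ee_rot'])
np.savez("w1.npz",p=s['tcp_pos'],R=s['ee_rot'])
c=capture("wrist")["color"];cv2.imwrite("pics/w1.png",c)
cv2.imwrite("pics/w1b.png",cv2.resize(c,(800,600),interpolation=cv2.INTER_CUBIC))
E
```

```text
[ 0.55609726 -0.12501789  0.29207793] [[-9.98696105e-01 -5.10429549e-02 -8.40441291e-04]
 [-5.10428807e-02  9.98696457e-01 -1.09471438e-04]
 [ 8.44933485e-04 -6.64301542e-05 -9.99999641e-01]]
```

View pics/w1b.png

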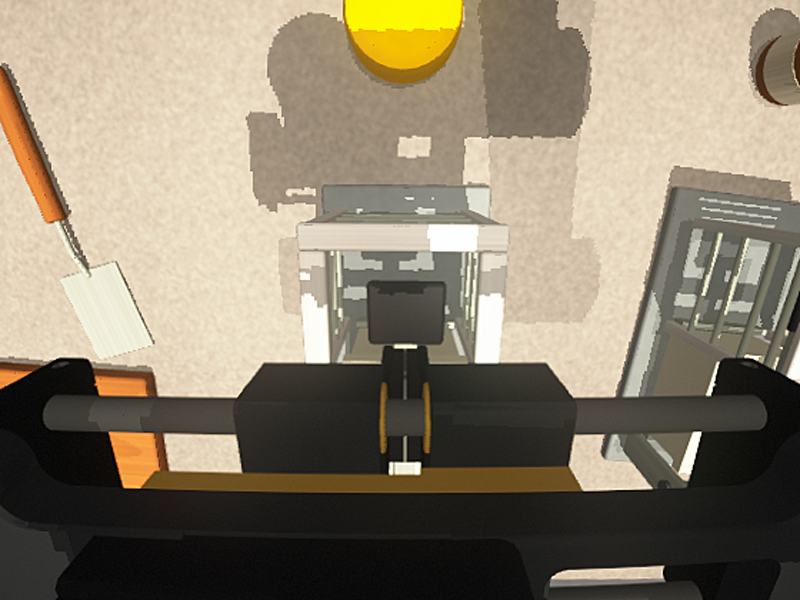

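The wrist view shows the right closer's window at about x 328–477. The paddle's near edge is at about row 287 and columns 368–445, and the closed fingertips are centred over it at column 404. I'll check positions and then go down.

```bash
python3 - <<'E'
from h import *
d=np.load("w1.npz");c=wcam(d['p'],d['R'])
f=lambda x,y:((x+.5)*.7-.5,(y+.5)*.7-.5)
for z in(.138,.114):print("paddle near corners",z,onz(c,f(368,288),z),onz(c,f(445,288),z))
print("frame near outer",onz(c,f(298,226),.15),onz(c,f(508,226),.15),"near inner",onz(c,f(328,251),.15),onz(c,f(477,251),.15))
E
```

```text
paddle near corners 0.138 [ 0.54347761 -0.1500948   0.138     ] [ 0.54108544 -0.10285529  0.138     ]
paddle near corners 0.114 [ 0.54982109 -0.15196347  0.114     ] [ 0.54719509 -0.10010666  0.114     ]
frame near outer [ 0.50626215 -0.18948932  0.15      ] [ 0.5002963  -0.07157221  0.15      ] near inner [ 0.51964685 -0.1725522   0.15      ] [ 0.51535306 -0.08766489  0.15      ]
```

{"op": "drive_tool", "data": {
  "series": [
    [0,0,0.15,0],
    [0,0,0.3,0],
    [0,0,0.45,0],
    [0,0,0.58,0],
    [0,0,0.64,0],
    [0,0,0.66,0],
    [0,0,0.66,0]
  ]
}}

```text
time_s: 3.58
tcp_pos: [0.557, -0.1242, 0.2135]
ee_rot: [[-0.999, -0.052, 0.001], [-0.052, 0.999, -0.0], [-0.001, -0.0, -1.0]]
wrist_force: [-0.9, 0.1, 0.2]
gripper_width: 0.004
```

{"op": "drive_tool", "data": {
  "series": [
    [0,0,0.01,0],
    [0,0,0.02,0],
    [0,0,0.03,0],
    [0,0,0.04,0],
    [0,0,0.05,0],
    [0,0,0.06,0],
    [0,0,0.07,0],
    [0,0,0.08,0],
    [0,0,0.08,0]
  ]
}}

```text
time_s: 4.7
tcp_pos: [0.5563, -0.1241, 0.2035]
ee_rot: [[-0.999, -0.052, -0.001], [-0.052, 0.999, -0.0], [0.001, 0.0, -1.0]]
wrist_force: [-2.7, 0.5, 3.0]
gripper_width: 0.006
```

Contact came at the expected height, with about 3 N at a fingertip height of about 134 mm. I'll keep pressing slowly.

{"op": "drive_tool", "data": {
  "series": [
    [0,0,0.015,0],
    [0,0,0.03,0],
    [0,0,0.045,0],
    [0,0,0.06,0],
    [0,0,0.075,0],
    [0,0,0.09,0],
    [0,0,0.105,0],
    [0,0,0.12,0],
    [0,0,0.13,0],
    [0,0,0.13,0]
  ]
}}

```text
time_s: 5.95
tcp_pos: [0.5571, -0.124, 0.1876]
ee_rot: [[-0.999, -0.052, 0.001], [-0.052, 0.999, 0.0], [-0.001, 0.0, -1.0]]
wrist_force: [-1.0, 0.1, 1.6]
gripper_width: 0.008
```

{"op": "drive_tool", "data": {
  "series": [
    [0,0,0.01,0],
    [0,0,0.02,0],
    [0,0,0.03,0],
    [0,0,0.03,0]
  ]
}}

```text
time_s: 6.45
tcp_pos: [0.5568, -0.124, 0.1841]
ee_rot: [[-0.999, -0.052, 0.0], [-0.052, 0.999, 0.0], [-0.0, 0.0, -1.0]]
wrist_force: [-1.6, -0.4, 2.2]
gripper_width: 0.002
```

{"op": "drive_tool", "data": {
  "series": [
    [0,0,0.008,0],
    [0,0,0.012,0],
    [0,0,0.016,0],
    [0,0,0.016,0]
  ]
}}

```text
time_s: 6.95
tcp_pos: [0.5568, -0.124, 0.1839]
ee_rot: [[-0.999, -0.052, 0.001], [-0.052, 0.999, -0.0], [-0.001, -0.0, -1.0]]
wrist_force: [-4.4, 3.1, 11.8]
gripper_width: 0.003
```

{"op": "drive_tool", "data": {
  "series": [
    [0,0,0.006,0],
    [0,0,0.012,0],
    [0,0,0.012,0]
  ]
}}

```text
time_s: 7.32
tcp_pos: [0.5568, -0.124, 0.1838]
ee_rot: [[-0.999, -0.053, 0.001], [-0.053, 0.999, -0.001], [-0.001, -0.001, -1.0]]
wrist_force: [-6.9, 2.6, 18.3]
gripper_width: 0.006
```

The paddle is on its stop: z no longer changes and the force has risen to 18 N. I'll come out straight up, then move back for a check view.

{"op": "drive_tool", "data": {
  "series": [
    [0,0,-0.03,0],
    [0,0,-0.1,0],
    [0,0,-0.25,0],
    [0,0,-0.45,0],
    [0,0,-0.65,0],
    [0,0,-0.85,0],
    [0,0,-1,0],
    [0,0,-1,0]
  ]
}}

```text
time_s: 8.32
tcp_pos: [0.5576, -0.1241, 0.3021]
ee_rot: [[-0.999, -0.052, 0.004], [-0.052, 0.999, 0.0], [-0.004, -0.0, -1.0]]
wrist_force: [-0.2, 0.5, 0.1]
gripper_width: 0.003
```

{"op": "drive_tool", "data": {
  "series": [
    [0.25,0,0,0],
    [0.5,0,0,0],
    [0.75,0,0,0],
    [1,0,0,0],
    [1,0,0,0],
    [1,0,0,0]
  ]
}}

```text
time_s: 9.07
tcp_pos: [0.4373, -0.1303, 0.3004]
ee_rot: [[-0.999, -0.052, -0.0], [-0.052, 0.999, -0.0], [0.0, -0.0, -1.0]]
wrist_force: [0.2, 1.0, -0.8]
gripper_width: 0.003
```

```bash
python3 - <<'E'
from station import telemetry,capture
import cv2,numpy as np
s=telemetry.sense();print(s['tcp_pos'],s['wrist_force'])
np.savez("w2.npz",p=s['tcp_pos'],R=s['ee_rot'])
f=lambda im,x,y,w,h,k:cv2.resize(im[y:y+h,x:x+w],None,fx=k,fy=k,interpolation=cv2.INTER_CUBIC)
w=capture("wrist")["color"];sc=capture("scene")["color"];s0=cv2.imread("pics/scene0.png");t=capture("top")["color"]
a=f(w,0,0,560,420,400/560)
b=cv2.resize(t,(400,300))
cv2.imwrite("pics/end.png",np.vstack([np.hstack([a,b]),np.hstack([f(s0,190,165,110,82,400/110)[:298],f(sc,190,165,110,82,400/110)[:298]])]))
E
```

```text
[ 0.43729174 -0.13027193  0.30044873] [ 0.22005926  0.97355758 -0.80684588]
```

View pics/end.png

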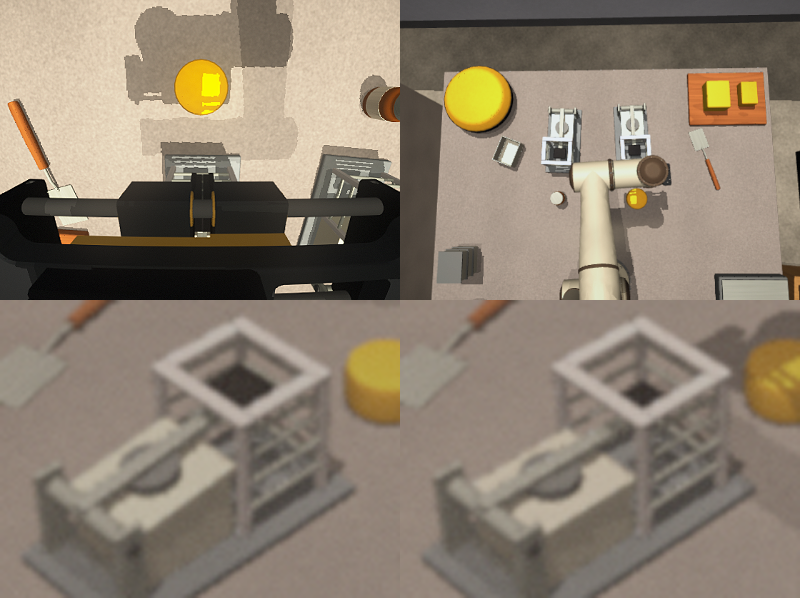

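After the press, the scene crop shows the right paddle's back corner at (641,381), down from (641,364). The lid has closed onto the tub, and the guard and loose things are unmoved. The tool is clear, so I'm handing in.

```bash
python3 - <<'E'
from h import *
for z,x in((.138,.559),(.114,.555)):print(proj(S,[x-.022,-.125,z]).round(1))
from station import order,telemetry
print(order.finish_job(),telemetry.sense()['time_s'])
E
```

```text
[261.3 184.3]
[262.3 189.5]
the job is handed in; nothing more can be done
the job is handed in; nothing more can be done
```

I pressed the right-hand closer's lever down through its guard window with closed fingertips, came straight back up, and handed the job in after about 9 of the 29 s. Before the press, its paddle measured about 133 mm high against 111 mm for the left one, which was already shut.

- **Lever down:** the paddle stopped with the fingertips at about 114 mm, and force rose to 18 N with no further travel. In the scene camera the paddle dropped about 4.7 px; I predicted about 5.2 px for full travel.
- **Clear of everything:** after coming out, the wrist force was about zero. No force or image showed contact with the guard, and the jar, cheese, spare tub and spatula looked unmoved.
- **What disagreed:** the single-view wrist estimates differed from the triangulated ones by about 2 to 7 mm, well inside the window clearance. The last wrist picture had the window hidden behind the gripper, so the lid check rests on the scene camera and the press force.

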